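Hang the tip pot on the bench trolley and click the trolley into its notch

ROBOT

A 7-joint arm with a two-finger parallel gripper is mounted at the origin on the work surface. World frame = base frame: x ahead of the robot, y to its left, z up, the work surface at z = 0. Lengths are in m, angles in degrees, forces in N, time in s.
With the tool pointing down it reaches from about 0.425 to 0.875 m from the base axis. Payload 4.7 kg.
Tool frame: the origin (TCP) lies where the fingers leave the gripper's body, on its centre line; the fingertips stand 70 mm ahead of it and the grasp point (between the pads) lies 51 mm ahead of it (env.tip_reach is the distance from the TCP to the fingertips, in m); z points along the fingers, x is the direction in which the jaws open and shut, and the axes are right-handed (so a half turn about z gives the same grasp; the last joint's range is limited). The gripper opens to 87 mm and grips with 3 to 60 N. Pads are 19 mm wide; open, the fingers measure 117 mm over their backs; the gripper's body (75 mm by 190 mm) begins 51 mm behind the grasp point.
Start: joints at [-70.411, 18.392, -4.016, 83.108, 1.295, 78.541, -3.26], TCP at [0.209, 0.615, 0.292] pointing down, gripper open.
Joint ranges: [-163.93, 163.93], [-17.29, 119.83], [-79.2, 71.16], [3.27, 140.29], [-89.18, 269.18], [5.43, 117.66], [-154.24, 154.24]. Speed limits (degrees/s): [147.25, 147.25, 180, 180, 180, 180, 180].

INTERFACE

Orientations are given as [roll, pitch, yaw] about the fixed x, y, z axes, in that order (R = Rz(yaw) Ry(pitch) Rx(roll)).
In Python, from cell import env, optics, order gives the robot as it stands.
- The arm moves only by the shell command python3 -m creep 'ROWS' [FORCE]. ROWS is JSON, a list of rows, each a list of 7 numbers: the shift along the tool's x, y, z in cm, then the turn, a rotation vector about the tool's x, y, z in rad, then the opening, from 0 (shut) to 1 (fully open). A call has 1 to 20 rows; each row shifts and turns the pose as measured when the row begins, along the tool's axes as they then stand; what a row does not reach is not made up. A row lasts 1/10 s, in which the tool goes at most 50 mm and 8.59 degrees, less where a joint would pass 70% of its speed; a pose out of reach is approached as far as the arm can. A call with a gripper value outside its range is refused whole. The fingers move at their own pace and stop on an object; FORCE is the grip in N (left out, the last holds). Time passes only in rows, so rows that do not move let the fingers close. It gives the time, the measured TCP pose, the force and the opening at its end, in the units of the state.
- env.get_obs(): the state, without advancing time (a new reading comes with each control period).
- optics.read_camera(name): name is "side" or "top" or "wrist"; returns a dict with "frame" (384x512x3 uint8, blue, green, red), "z_map" (384x512 float32, m along the optical axis (not along the pixel's ray), 0 where there is no reading), "fx", "fy", "cx", "cy" (pixels), "R" (3x3) and "t" (3): a world point X has camera coordinates R X + t; the wrist camera has in their place "hand_eye" (4x4, takes a point from camera to tool coordinates, whose origin is the TCP and whose axes are the tool frame's). Camera axes: x right, y down, z forward; pixel columns grow to the right and rows downward; lengths in m; the calibration is good to about 2 mm. A picture is of the moment at which its call begins: read the wrist's pose just before it.
- order.sign_off(): hands the job in, once; it reports no verdict.
The state is a dict: "time_s": time; "qpos": joint angles; "joint_velocities": joint speeds; "effort": joint torques, N m; "tool_pos": TCP position; "tool_rot": TCP orientation; "force": force on the tool from outside, world axes, zero at the start; "wrist_torque": the same for the moment, N m; "grip_width": finger opening in m.
Only numpy, scipy, OpenCV 4.12 (cv2) and the standard library are available. Lean on these libraries where they do the work, as an engineer would, in place of code of your own. Each camera call takes 0.05 s, during which the arm holds its last target. There are 200 camera calls.

TASK

Hang the pot with the red grip by its wire handle on the hook of the blue rail trolley and let go of it. Then take the trolley by its yellow knob and slide it to the left along the rail until you feel its spring ball drop into the notch of the orange clip, not running past that notch, and finish still holding the knob there, with the pot hanging freely from the hook. Carry the pot upright and leave everything else on the bench where it is.

Things in the scene. Friction and masses are not known exactly. Their poses are not given: they have to be found in the camera images.
- tip_pot: Aluminium pot of copper tips with a RED grip on top, 0.2 to 0.33 kg. Origin: centre of its underside, z up. Diameter 58 mm at the foot, 68 at the rim, rim 60 high, tips up to 66. A rigid 6 mm wire bail (handle) in the pot's y-z plane: legs at y = -34 and +34 mm, 88 high, then sloping in to a peak on the axis. The window under it is open along the pot's x.
- pot_grip (a point): On the axis of the red grip block, 145 mm above the pot's underside. The block sits rigidly on the bail's peak, 26 mm (pot x) by 14 mm (pot y), from 119 to 161 mm above the underside. Fingers closing along the pot's y here stay clear of bail and hook.
- bail_peak (a point): Underside of the bail wire at its peak, on the pot's axis, 117 mm above the pot's underside: the point that shall rest on the hook.
- rail: Fixed aluminium bar 460 mm long (its y), 30 mm wide, top 170 mm above the bench, on posts at y = -215 and +215 mm. Origin on the bench under the bar's middle; x points away from the robot, y to the left along the bar, z up.
- trolley (a joint): Place of the blue trolley along the rail, 0 to 0.28 m, growing to the left (rail +y); its middle is at rail y = value - 0.140. Starts at 0 to 0.035, near the right end. Slides against about 1.2 N plus slight drag. 60 mm long (rail y), rail x from -24 to +23 mm, top plate 202 mm above the bench.
- yellow_knob: Origin: middle of the yellow knob block on the trolley's top plate, 227 mm above the bench. The block is 30 mm (rail x) by 14 mm (rail y), from 202 to 242 mm above the bench.
- hook_valley (a point): Upper side of the trolley's hook at its lowest place, 150 mm above the bench, 72.5 mm on the robot's side (rail -x) of the rail's middle line: the bail rests here, bail plane along the rail. The hook is an 8 mm bar along rail -x at the trolley's middle, underside 141 mm high; its upturned tip ends 21 mm nearer the robot than this point, 164 mm high.
- trolley_ball (a point): Rest centre of the 12 mm spring ball under the trolley's top plate, at the trolley's middle, 180 mm high.
- clip_orange: ORANGE notch clip on the rail, flag behind the bar. Origin on the bar's top under the notch, axes as the rail's. Ramps rise over 24 mm from both ends to crests 8 mm either side of the notch. Sliding in: push grows by 2 to 4 N up the ramp, falls as the ball drops in, then a hard flank: about 13 N to go past. It also pulls the ball in by up to 10 N. Seated when trolley_ball has this rail y.
- clip_green: GREEN notch clip of the same shape, another station, not wanted. It lies before the orange clip on the trolley's way (then push through it, about 14 N to leave its notch) or beyond it. Notches at least 80 mm apart, and at least 55 mm from the trolley's start.
- spare_pot: Another pot of the same shape with a BLACK grip and steel tips; leave it alone. Origin as for tip_pot.
- setup_block: Steel block with holes, 75 x 50 x 25 mm; bystander.
- square_tube: Upright piece of steel square tube, 60 x 60 x 100 mm; bystander.
- weld_magnet: Red triangular welding magnet lying flat, about 90 x 90 x 18 mm; bystander.
- c_clamp: Yellow C-clamp lying flat, about 85 x 140 x 24 mm; bystander.
- chipping_hammer: Hammer with a wooden handle, 260 mm long, lying flat; bystander.
- spray_can: Spray can, diameter 52 mm, 150 mm high; bystander.
Mind the look-alikes: they are no part of the job. What is shaped like the tip_pot but brown, pink or turquoise is not meant.

How it is judged (in metres and radians):
On the way, in this order (a step that is already met when the one before it is completed fails the run):
1. the red-gripped pot hangs by its bail on the trolley's hook, let go of (distance between bail_peak and hook_valley below 0.018 m and contact force between tip_pot and the fingers below 0.1 N and height (world z) of tip_pot above 0.02 m and angle between tip_pot's own z axis and vertical below 0.35 rad and linear speed of tip_pot below 0.15 m/s), for 0.3 s.
2. the trolley is held by its knob with its ball in the orange notch, the pot still hanging (y of trolley_ball in the frame of clip_orange between -0.003 and 0.003 m and contact force between the fingers and yellow_knob above 3 N and velocity of joint trolley between -0.01 and 0.01 m/s and distance between bail_peak and hook_valley below 0.018 m and contact force between tip_pot and the fingers below 0.1 N and height (world z) of tip_pot above 0.02 m), for 0.2 s.
At the end, for the whole second after the job is handed in: Trolley still, its ball within 3 mm of the orange notch's middle, fingers on its knob with over 3 N; the red-gripped pot hangs on the hook (bail peak within 18 mm of the valley), 20 mm or more above the bench, under 20 degrees tilt, under 0.15 m/s, untouched by the fingers (all of step 2 and angle between tip_pot's own z axis and vertical below 0.35 rad and linear speed of tip_pot below 0.15 m/s); the arm keeps its last pose, push and grip.
It fails at once if the trolley runs past the orange notch (12 mm beyond its middle) (y of trolley_ball in the frame of clip_orange above 0.012 m).
It fails at once if the pot is tipped (over 40 degrees) (angle between tip_pot's own z axis and vertical above 0.7 rad).
It fails at once if a bystander is moved by more than 20 mm (distance of any of spare_pot, setup_block, square_tube, weld_magnet, c_clamp, chipping_hammer, spray_can from where it was at the start of the episode above 0.02 m).
It also fails if it takes over 64 s, if anything falls off the work surface, if the arm or the gripper's body presses on something with over 40 N, if the wrist force passes 120 N, or if a joint passes its speed limit or range.

## Working session

There is one attempt and no reset: what is moved stays moved. The work goes in short steps, Python scripts to look and compute and a shell command to move; the robot and the scene stay as the last step left them, time stands still between calls to the robot, and variables do not carry over. Pictures are saved under pics/ and viewed, on a budget of 10 in all, crops included, one or two more only if the job needs it, and the job is handed in when it is done.

```bash
ls; mkdir -p pics; cat > h.py <<'E'
import numpy as np, cv2
from cell import env, optics, order
from scipy.spatial.transform import Rotation as Ro
def shot(n):
    o=env.get_obs(); c=optics.read_camera(n)
    if 'hand_eye' in c:
        T=np.eye(4); T[:3,:3]=Ro.from_euler('xyz',o['tool_rot'],degrees=True).as_matrix(); T[:3,3]=o['tool_pos']
        M=T@c['hand_eye']; c['Rc']=M[:3,:3]; c['tc']=M[:3,3]
    else:
        c['Rc']=c['R'].T; c['tc']=-c['R'].T@c['t']
    return c
def cloud(c):
    v,u=np.mgrid[0:384,0:512]; z=c['z_map']
    P=np.stack([(u-c['cx'])/c['fx']*z,(v-c['cy'])/c['fy']*z,z],-1)
    return P@c['Rc'].T+c['tc']
def ray(c,u,v,h):
    d=c['Rc']@np.array([(u-c['cx'])/c['fx'],(v-c['cy'])/c['fy'],1]); return c['tc']+d*(h-c['tc'][2])/d[2]
E
python3 - <<'E'
from h import *
print(env.get_obs())
ims=[]
for n in ['side','top']:
    c=shot(n); cv2.imwrite(f'pics/{n}0.png',c['frame']); print(n,c['tc'],c['Rc'][:,2]); np.save(f'pics/{n}0.npy',cloud(c))
E
```

```text
pics
{'time_s': 0.0, 'qpos': array([-70.41118079,  18.44151969,  -4.0130371 ,  83.17534032,
         1.29525736,  78.53983806,  -3.26117016]), 'joint_velocities': array([-0.07499364, -0.11764852, -0.04869746, -0.00223164, -0.00248175,
       -0.04917074, -0.0142629 ]), 'effort': array([-8.50683500e-05, -4.91277266e+01, -4.03877953e-01, -3.12524557e+01,
       -6.39783195e-02,  4.38311999e-02,  1.76490903e-04]), 'tool_pos': array([0.20920157, 0.6149738 , 0.29112931]), 'tool_rot': array([1.79993260e+02, 1.11451752e-01, 7.12174479e+01]), 'force': array([-0.16746941,  0.17466182,  0.27636254]), 'wrist_torque': array([0.00646596, 0.0007096 , 0.05994236]), 'grip_width': 0.0867216466624236}
side [-0.33294709 -0.92943969  1.2221846 ] [ 0.48713375  0.55814809 -0.67169294]
top [ 0.28731307 -0.02323131  1.39098825] [ 0.14006468 -0.00201345 -0.99014031]
```

View pics/side0.png

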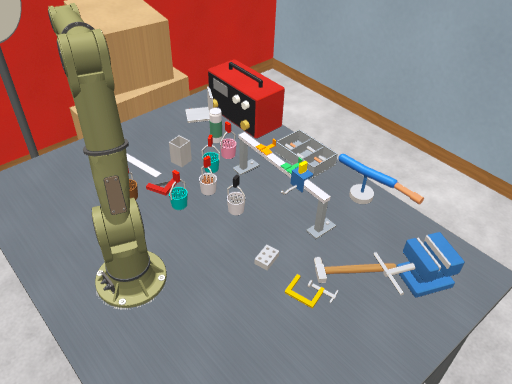

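View pics/top0.png

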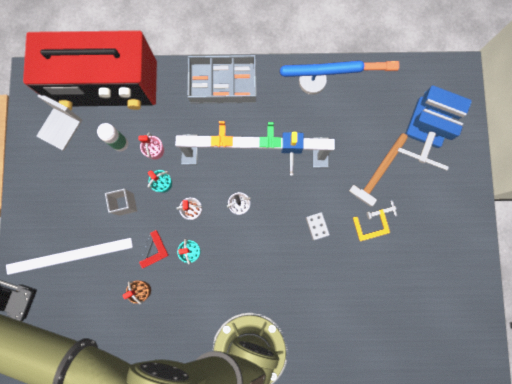

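Things that could be mistaken for the target, with top-view pixels:
- Turquoise pots at (188,250) and (160,180)
- Pink pot at (150,147)
- Brown pot at (138,292)
- Black-gripped spare at (239,203)

The aluminium pot with copper tips and a red grip is at (190,208) in the top view and (208,180) in the side view. The rail runs across the top view at v≈142. The orange clip is at u≈222, the green at u≈270 (before the orange), and the trolley at u≈292.

```bash
cat > m.py <<'E'
from h import *
t=cv2.imread('pics/top0.png'); P=np.load('pics/top0.npy'); s=cv2.imread('pics/side0.png'); S=np.load('pics/side0.npy')
def rep(n,im,P,box,lo,hi,zr):
    u0,u1,v0,v1=box; m=np.zeros(im.shape[:2],bool); h=cv2.cvtColor(im,cv2.COLOR_BGR2HSV)
    m[v0:v1,u0:u1]=cv2.inRange(h,lo,hi)[v0:v1,u0:u1]>0
    m&=(P[...,2]>zr[0])&(P[...,2]<zr[1]); q=P[m]
    print(n,m.sum(),q.mean(0).round(4),q.min(0).round(3),q.max(0).round(3),'px',np.argwhere(m).mean(0)[::-1].round(1)) if m.any() else print(n,'none'); return q
A=(0,0,0);Z=(180,255,255)
rep('red top',t,P,(175,205,192,222),(0,150,60),(8,255,255),(.05,.25))
rep('red side',s,S,(198,218,150,185),(0,150,60),(8,255,255),(.05,.25))
bar=rep('bar',t,P,(170,340,130,155),(0,0,120),(180,60,255),(.16,.18))
print('bar dir',np.polyfit(bar[:,1],bar[:,0],1))
for n,lo,hi in [('orange',(8,180,120),(18,255,255)),('green',(40,100,80),(80,255,255)),('yellow',(22,150,120),(34,255,255)),('blue',(105,120,60),(125,255,255))]:
    rep(n+' top',t,P,(170,340,118,160),lo,hi,(.1,.3)); rep(n+' side',s,S,(230,335,130,205),lo,hi,(.1,.3))
rep('hook',t,P,(285,298,153,180),A,Z,(.12,.18))
for n,b in [('spare',(222,255,185,222)),('turq1',(145,175,165,195)),('turq2',(172,205,232,268)),('tube',(100,135,185,215))]:
    rep(n,t,P,b,A,Z,(.03,.18))
E
python3 m.py
python3 - <<'E'
import cv2
s=cv2.imread('pics/side0.png');t=cv2.imread('pics/top0.png')
import numpy as np
a=cv2.resize(s[125:215,165:335],(800,424),interpolation=2); b=cv2.resize(t[180:235,165:265],(320,176),interpolation=2)
c=np.zeros((600,800,3),np.uint8);c[:424]=a;c[424:,:320]=b
b=cv2.resize(t[118:180,205:310],(298,176),interpolation=2);c[424:,400:698]=b
cv2.imwrite('pics/crop0.png',c)
E
```

```text
red top 40 [0.4373 0.1763 0.1583] [0.427 0.171 0.138] [0.45  0.183 0.166] px [185.5 205.2]
red side 62 [0.4393 0.1742 0.1425] [0.427 0.166 0.06 ] [0.517 0.287 0.162] px [206.6 161.3]
bar 1039 [ 0.6169 -0.0098  0.1707] [ 0.594 -0.252  0.16 ] [0.642 0.206 0.18 ] px [249.6 142.2]
bar dir [0.03747903 0.61724781]
orange top 10 [0.669  0.0695 0.1831] [0.668 0.065 0.173] [0.67  0.074 0.194] px [221.8 123.9]
orange side 27 [0.6457 0.0659 0.1783] [0.604 0.037 0.168] [0.673 0.091 0.194] px [268.9 145.7]
green top 294 [ 0.6262 -0.0687  0.1774] [ 0.599 -0.098  0.166] [ 0.669 -0.04   0.203] px [269.9 138.2]
green side 120 [ 0.6298 -0.0661  0.1749] [ 0.601 -0.091  0.166] [ 0.671 -0.039  0.198] px [290.8 165.8]
yellow top 218 [0.627  0.0586 0.1799] [ 0.597 -0.135  0.165] [0.67  0.099 0.244] px [225.9 138.3]
yellow side 167 [ 0.6198 -0.0373  0.2001] [ 0.594 -0.143  0.166] [0.67  0.102 0.244] px [284.5 157.7]
blue top 299 [ 0.6054 -0.1306  0.1957] [ 0.588 -0.162  0.149] [ 0.636 -0.104  0.209] px [292.  143.2]
blue side 249 [ 0.5982 -0.1382  0.1821] [ 0.585 -0.166  0.137] [ 0.638 -0.104  0.207] px [299.3 178.3]
hook 62 [ 0.5567 -0.1295  0.1556] [ 0.522 -0.133  0.15 ] [ 0.587 -0.125  0.17 ] px [290.9 163.1]
spare 267 [0.4556 0.0287 0.0814] [ 0.422 -0.005  0.03 ] [0.488 0.062 0.166] px [238.  201.5]
turq1 328 [0.5263 0.273  0.0791] [0.495 0.243 0.03 ] [0.561 0.308 0.166] px [158.3 179.8]
turq2 280 [0.3085 0.1829 0.0839] [0.272 0.15  0.031] [0.344 0.217 0.167] px [186.8 250.8]
tube 445 [0.4626 0.3945 0.0734] [0.426 0.358 0.03 ] [0.498 0.429 0.107] px [118.9 201.2]
```

View pics/crop0.png

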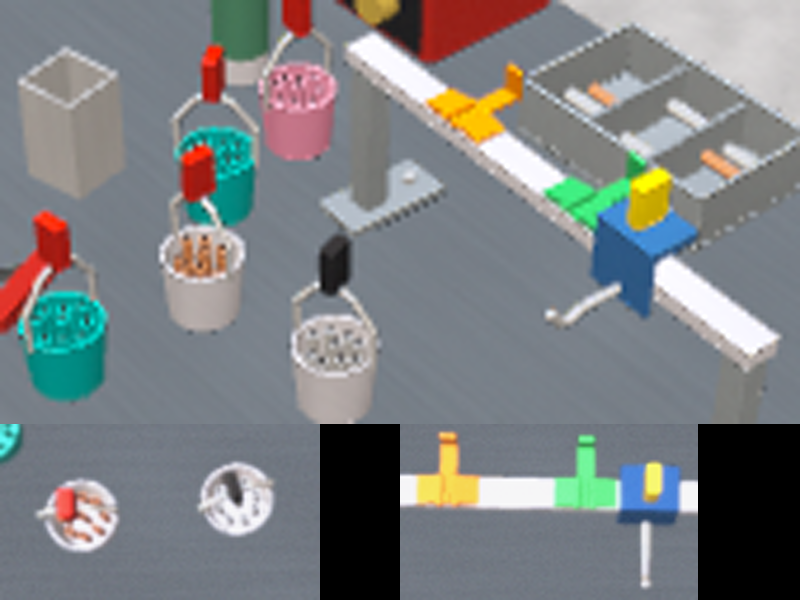

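The crop confirms it: aluminium pot, copper tips, red grip. It sits at crop (200,270), beside the black-gripped spare. Next I work out its yaw and the step to the pot.

```bash
cat >> h.py <<'E'
def step(target,yaw):
    "shift in tool axes (cm) and turn about tool z (rad) from the present pose to a down-pointing one"
    o=env.get_obs(); R=Ro.from_euler('xyz',o['tool_rot'],degrees=True); G=Ro.from_euler('xyz',[180,0,yaw],degrees=True)
    print('from',o['tool_pos'].round(4),o['tool_rot'].round(2),'shift cm',(R.inv().apply(np.array(target)-o['tool_pos'])*100).round(2),'turn',(R.inv()*G).as_rotvec().round(4))
def potpose(Ps,c0):
    Q=np.concatenate([P.reshape(-1,3) for P in Ps]); Q=Q[np.hypot(*(Q[:,:2]-c0).T)<.055]
    rim=Q[(Q[:,2]>.052)&(Q[:,2]<.0625)]
    (x,y),r=cv2.minEnclosingCircle(rim[:,:2].astype(np.float32))
    b=Q[(Q[:,2]>.072)&(Q[:,2]<.112)]; d=np.linalg.svd(b[:,:2]-b[:,:2].mean(0))[2][0]
    g=Q[(Q[:,2]>.125)&(Q[:,2]<.17)]
    print('rim',len(rim),x,y,r,'bail',len(b),b[:,:2].mean(0).round(4),'dir deg',np.degrees(np.arctan2(d[1],d[0])).round(1),'grip',len(g),g.mean(0).round(4),'top',g[g[:,2]>.157].mean(0).round(4))
E
python3 - <<'E'
from h import *
T=np.load('pics/top0.npy');S=np.load('pics/side0.npy')
potpose([T],np.array([.437,.175]));potpose([S],np.array([.437,.175]));potpose([T,S],np.array([.437,.175]))
step([.40,.175,.36],90)
E
```

```text
rim 97 0.4399701654911041 0.17821000516414642 0.03423168137669563 bail 28 [0.4409 0.1734] dir deg -86.7 grip 59 [0.4396 0.1771 0.1563] top [0.4403 0.1779 0.1617]
rim 88 0.43645814061164856 0.1769656538963318 0.037486862391233444 bail 31 [0.4403 0.1701] dir deg -86.9 grip 69 [0.439  0.1727 0.1461] top [0.4393 0.1739 0.1596]
rim 185 0.4369369149208069 0.17680157721042633 0.037571508437395096 bail 59 [0.4406 0.1717] dir deg -86.9 grip 128 [0.4393 0.1747 0.1508] top [0.44   0.1769 0.1612]
from [0.2092 0.615  0.2913] [1.7999e+02 1.0000e-01 7.1220e+01] shift cm [-35.53  32.23  -6.81] turn [-2.000e-04  1.700e-03 -3.277e-01]
```

```bash
python3 -m creep '[[0,0,-3,0,0,0,1],[0,0,-3,0,0,0,1],[-3,2.7,0,0,0,0,1],[-3,2.7,0,0,0,0,1],[-3,2.7,0,0,0,0,1],[-3,2.7,0,0,0,0,1],[-3,2.7,0,0,0,0,1],[-3,2.7,0,0,0,0,1],[-3,2.7,0,0,0,0,1],[-3,2.7,0,0,0,0,1],[-3,2.7,0,0,0,0,1],[-3,2.7,0,0,0,0,1],[0,0,0,0,0,-0.1,1],[0,0,0,0,0,-0.1,1],[0,0,0,0,0,-0.1,1]]'
python3 - <<'E'
from h import *
step([.40,.175,.36],90)
c=shot('wrist');cv2.imwrite('pics/w1.png',c['frame']);print(c['tc'],c['Rc'][:,2]);P=cloud(c);potpose([P],np.array([.439,.176]))
E
```

```text
time_s: 1.6
tool_pos: [0.3726, 0.2259, 0.3469]
tool_rot: [-179.5, 0.6, 88.9]
force: [0.1, 0.1, 0.0]
grip_width: 0.0871
from [0.3726 0.2259 0.3469] [-179.53    0.62   88.9 ] shift cm [-5.05  2.82 -1.28] turn [-0.0083  0.0107 -0.0193]
[0.30032997 0.22864573 0.44086097] [ 0.2601628  -0.0158628  -0.96543446]
rim 543 0.4387485384941101 0.17744562029838562 0.035836197435855865 bail 159 [0.4391 0.1803] dir deg -87.6 grip 311 [0.4322 0.1795 0.1495] top [0.4327 0.1782 0.161 ]
```

View pics/w1.png

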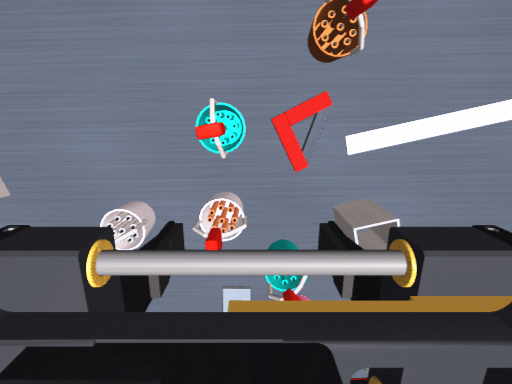

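```bash
python3 - <<'E'
from h import *
c=shot('wrist');W=cloud(c).reshape(-1,3);T=np.load('pics/top0.npy').reshape(-1,3)
for n,Q in (('w',W),('t',T),('both',np.r_[W,T])):
    Q=Q[np.hypot(Q[:,0]-.439,Q[:,1]-.177)<.05]
    for zr in ((.07,.09),(.09,.11)):
        b=Q[(Q[:,2]>zr[0])&(Q[:,2]<zr[1])]; L=b[b[:,1]>.185];R=b[b[:,1]<.17]
        if len(L) and len(R):
            d=np.median(L,0)-np.median(R,0); print(n,zr,len(L),len(R),np.median(L,0).round(3),np.median(R,0).round(3),np.degrees(np.arctan2(d[1],d[0])))
    g=Q[(Q[:,2]>.15)&(Q[:,2]<.17)]; print('griprect',cv2.minAreaRect((g[:,:2]*1000).astype(np.float32)))
step([.437,.177,.23],92)
E
```

```text
w (0.07, 0.09) 21 25 [0.437 0.213 0.079] [0.44  0.145 0.081] 92.68904881958203
w (0.09, 0.11) 62 43 [0.438 0.206 0.1  ] [0.44  0.149 0.1  ] 92.38637217614263
griprect ((435.57501220703125, 177.7284393310547), (15.99612808227539, 14.051992416381836), 3.2036759853363037)
t (0.07, 0.09) 2 2 [0.438 0.212 0.071] [0.44  0.143 0.08 ] 92.19590282400151
t (0.09, 0.11) 9 13 [0.439 0.208 0.103] [0.443 0.152 0.101] 94.63859898692729
griprect ((440.1676330566406, 178.69876098632812), (24.90107536315918, 14.895232200622559), 8.144746780395508)
both (0.07, 0.09) 23 27 [0.437 0.213 0.079] [0.44  0.145 0.081] 92.68743086625364
both (0.09, 0.11) 71 56 [0.438 0.206 0.101] [0.441 0.15  0.1  ] 92.71640244997593
griprect ((439.9144287109375, 178.6625213623047), (25.41265106201172, 14.895232200622559), 8.144747734069824)
from [0.3723 0.2265 0.3469] [-179.52    0.62   88.75] shift cm [-4.68  6.67 11.68] turn [-0.0087  0.0107 -0.0568]
```

```bash
python3 -m creep '[[-1.6,2.2,0,-0.008,0.01,-0.066,1],[-1.6,2.2,0,0,0,0,1],[-1.6,2.2,0,0,0,0,1],[0,0,2,0,0,0,1],[0,0,2,0,0,0,1],[0,0,2,0,0,0,1],[0,0,0,0,0,0,1]]'
python3 -c "
from h import *
step([.439,.1785,.198],92.7)"
```

```text
time_s: 2.4
tool_pos: [0.4409, 0.18, 0.2842]
tool_rot: [-180.0, 0.0, 91.8]
force: [-0.7, 0.1, 0.3]
grip_width: 0.0871
from [0.4409 0.18   0.2842] [-1.7997e+02  2.0000e-02  9.1810e+01] shift cm [-0.14 -0.19  8.62] turn [-0.0005  0.0004 -0.0155]
```

```bash
python3 -m creep '[[-0.1,-0.2,2,0,0,-0.015,1],[0,0,2,0,0,0,1],[0,0,2,0,0,0,1],[0,0,1.5,0,0,0,1],[0,0,1,0,0,0,1],[0,0,0.3,0,0,0,1],[0,0,0,0,0,0,1]]'
python3 -c "
from h import *
step([.439,.1785,.198],92.7)
c=shot('wrist');cv2.imwrite('pics/w2.png',c['frame'])"
```

```text
time_s: 3.1
tool_pos: [0.4407, 0.1821, 0.1986]
tool_rot: [179.7, -0.2, 92.3]
force: [-0.3, -0.1, 0.6]
grip_width: 0.0871
from [0.4407 0.1821 0.1986] [179.71  -0.18  92.3 ] shift cm [-0.35 -0.19  0.06] turn [ 0.005  -0.0031 -0.007 ]
```

View pics/w2.png

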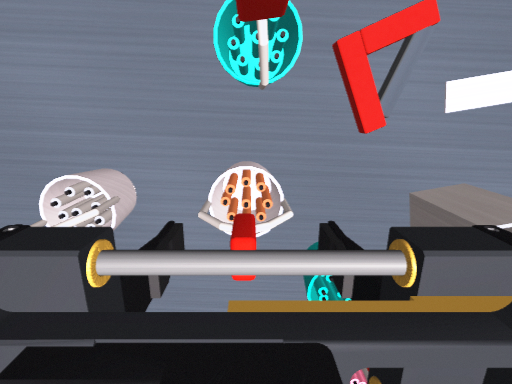

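The red grip at (243,245) sits between the fingers at (180/325), about 4 mm off centre. I nudge the tool and close.

```bash
python3 -m creep '[[-0.35,-0.15,0,0,0,0,1],[0,0,0,0,0,0,0.5],[0,0,0,0,0,0,0.1],[0,0,0,0,0,0,0],[0,0,0,0,0,0,0],[0,0,0,0,0,0,0],[0,0,0,0,0,0,0]]' 25
python3 -m creep '[[0,0,-0.5,0,0,0,0],[0,0,-1,0,0,0,0],[0,0,-1.5,0,0,0,0],[0,0,-2,0,0,0,0],[0,0,-2,0,0,0,0],[0,0,-2,0,0,0,0],[0,0,-2,0,0,0,0],[0,0,-2,0,0,0,0],[0,0,-2,0,0,0,0],[0,0,-2,0,0,0,0],[0,0,-1,0,0,0,0],[0,0,0,0,0,0,0]]'
python3 - <<'E'
from h import *
step([.49,-.13,.39],88)
c=shot('side');cv2.imwrite('pics/s3.png',c['frame'][80:230,150:350].repeat(3,0).repeat(3,1)); np.save('pics/s3.npy',cloud(c))
c=shot('top');cv2.imwrite('pics/t3.png',c['frame'][100:240,150:350].repeat(3,0).repeat(3,1)); np.save('pics/t3.npy',cloud(c))
E
```

```text
time_s: 3.85
tool_pos: [0.4408, 0.1789, 0.2018]
tool_rot: [179.5, -0.3, 92.3]
force: [0.6, -0.7, -0.2]
grip_width: 0.0473
time_s: 5.05
tool_pos: [0.4387, 0.1769, 0.3971]
tool_rot: [179.2, -0.5, 92.2]
force: [-1.0, -0.2, -0.8]
grip_width: 0.0007
from [0.4387 0.1769 0.3971] [179.17  -0.52  92.21] shift cm [-30.87   3.93   0.49] turn [ 0.0141 -0.0096  0.0734]
```

View pics/s3.png

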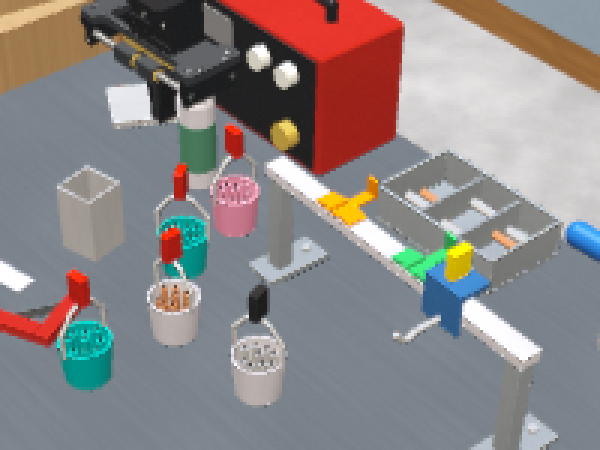

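The lift came too early: the fingers close slowly and were still 47 mm apart when I moved. The pot at (172,310) still stands untouched, so I reopen, go down and wait longer.

```bash
python3 -m creep '[[0,0,0,0.014,-0.01,0,1],[0,0,0,0,0,0,1],[0,0,2,0,0,0,1],[0,0,2,0,0,0,1],[0,0,2,0,0,0,1],[0,0,2,0,0,0,1],[0,0,2,0,0,0,1],[0,0,2,0,0,0,1],[0,0,0,0,0,0,1],[0,0,0,0,0,0,1],[0,0,0,0,0,0,1],[0,0,0,0,0,0,1]]'
python3 - <<'E'
from h import *
potpose([np.load('pics/t3.npy')],np.array([.439,.1785]));potpose([np.load('pics/s3.npy')],np.array([.439,.1785]))
step([.439,.1785,.198],92.7)
E
```

```text
time_s: 6.35
tool_pos: [0.4351, 0.175, 0.2646]
tool_rot: [-179.2, 0.6, 92.2]
force: [0.3, -1.0, 0.5]
grip_width: 0.0844
rim 51 0.43569812178611755 0.1725698560476303 0.028976835310459137 bail 11 [0.4418 0.151 ] dir deg -91.8 grip 32 [0.4346 0.1761 0.154 ] top [0.4344 0.1768 0.1612]
rim 87 0.4421654939651489 0.17503532767295837 0.03876890614628792 bail 27 [0.4409 0.1706] dir deg -86.5 grip 70 [0.4383 0.172  0.1465] top [0.4402 0.1735 0.1602]
from [0.4351 0.175  0.2646] [-179.17    0.63   92.21] shift cm [0.41 0.5  6.65] turn [-0.0145  0.011  -0.0086]
```

```bash
python3 -m creep '[[0.4,0.5,0,-0.01,0.008,0,1],[0,0,2,0,0,0,1],[0,0,2,0,0,0,1],[0,0,1.5,0,0,0,1],[0,0,1,0,0,0,1],[0,0,0,0,0,0,1]]'
python3 - <<'E'
from h import *
step([.439,.1785,.198],92.7)
E
```

```text
time_s: 6.95
tool_pos: [0.4445, 0.1823, 0.2027]
tool_rot: [179.5, -0.3, 92.2]
force: [-0.5, -1.2, 0.8]
grip_width: 0.087
from [0.4445 0.1823 0.2027] [179.54  -0.28  92.24] shift cm [-0.36 -0.57  0.46] turn [ 0.008  -0.0049 -0.0081]
```

```bash
python3 -m creep '[[-0.2,-0.3,0.35,0.004,-0.003,0,1],[0,0,0,0,0,0,1],[0,0,0,0,0,0,1]]'
python3 - <<'E'
from h import *
step([.439,.1785,.198],92.7)
E
```

```text
time_s: 7.25
tool_pos: [0.4426, 0.1807, 0.2008]
tool_rot: [179.6, -0.2, 92.2]
force: [0.2, -0.5, 0.1]
grip_width: 0.0869
from [0.4426 0.1807 0.2008] [179.62  -0.2   92.24] shift cm [-0.2  -0.37  0.27] turn [ 0.0066 -0.0034 -0.0081]
```

Close now and hold position for about 2 s.

```bash
python3 -m creep '[[-0.3,-0.3,0.4,0.006,-0.003,0,1],[0,0,0,0,0,0,0],[0,0,0,0,0,0,0],[0,0,0,0,0,0,0],[0,0,0,0,0,0,0],[0,0,0,0,0,0,0],[0,0,0,0,0,0,0],[0,0,0,0,0,0,0],[0,0,0,0,0,0,0],[0,0,0,0,0,0,0],[0,0,0,0,0,0,0],[0,0,0,0,0,0,0],[0,0,0,0,0,0,0],[0,0,0,0,0,0,0],[0,0,0,0,0,0,0],[0,0,0,0,0,0,0]]' 30
```

```text
time_s: 8.85
tool_pos: [0.4402, 0.1778, 0.1977]
tool_rot: [179.9, -0.1, 92.3]
force: [0.3, 0.8, -0.3]
grip_width: 0.0137
```

Gripped at 13.7 mm, which fits the 14 mm block. Lift.

```bash
python3 -m creep '[[0,0,-0.5,0,0,0,0],[0,0,-1,0,0,0,0],[0,0,-2,0,0,0,0],[0,0,-2,0,0,0,0],[0,0,-2,0,0,0,0],[0,0,-2,0,0,0,0],[0,0,-2,0,0,0,0],[0,0,-2,0,0,0,0],[0,0,-2,0,0,0,0],[0,0,-2,0,0,0,0],[0,0,-1,0,0,0,0],[0,0,0,0,0,0,0],[0,0,0,0,0,0,0]]'
python3 - <<'E'
from h import *
step([.475,-.13,.39],88)
c=shot('top');P=cloud(c);im=c['frame'];cv2.imwrite('pics/t4.png',im);np.save('pics/t4.npy',P)
# rail, clips and hook, refined
h=cv2.cvtColor(im,cv2.COLOR_BGR2HSV)
def m(lo,hi,box,z):
    M=cv2.inRange(h,lo,hi)>0; B=np.zeros_like(M);u0,u1,v0,v1=box;B[v0:v1,u0:u1]=1
    return P[M&B&(P[...,2]>z[0])&(P[...,2]<z[1])]
bar=m((0,0,120),(180,60,255),(170,340,130,155),(.166,.176))
a=np.array([-np.inf]);k,b=np.polyfit(bar[:,1],bar[:,0],1); yaw=-np.arctan(k); ey=np.array([-np.sin(yaw),np.cos(yaw)]);ex=np.array([np.cos(yaw),np.sin(yaw)])
print('rail yaw',np.degrees(yaw))
s=lambda q:(q[:,:2]@ey, q[:,:2]@ex)
r=s(bar);print('bar y',r[0].min(),r[0].max(),'x',r[1].min(),r[1].max())
for n,lo,hi,z in [('orange',(8,150,100),(24,255,255),(.165,.2)),('green',(40,100,80),(80,255,255),(.165,.2)),('blue',(105,120,60),(125,255,255),(.19,.21)),('yellow',(25,150,120),(34,255,255),(.225,.25))]:
    q=m(lo,hi,(170,340,115,160),z); r=s(q); fl=r[0][r[1]>r[1].max()-.012]
    print(n,len(q),'y',np.percentile(r[0],[1,99]).round(4),'x',np.percentile(r[1],[1,99]).round(4),'flag y',fl.mean().round(4),'mean',q.mean(0).round(4))
q=m((0,0,0),(180,255,255),(285,298,153,180),(.13,.18));print('hook y',s(q)[0].mean(),'x',s(q)[1].min(),s(q)[1].max(), 'nearest tip',q[q[:,0]<.53].mean(0))
print('ex',ex,'ey',ey)
E
```

```text
time_s: 10.15
tool_pos: [0.4373, 0.1752, 0.393]
tool_rot: [-179.9, 0.0, 92.1]
force: [0.7, -0.6, -2.7]
grip_width: 0.0136
from [0.4373 0.1752 0.393 ] [-1.7986e+02  3.0000e-02  9.2140e+01] shift cm [-30.64   2.63   0.31] turn [-0.0024  0.0005  0.0722]
rail yaw -2.112957637145127
bar y -0.22924580646805207 0.229508218162363 x 0.6023062640364872 0.6351105382803556
orange 175 y [0.0663 0.1077] x [0.6037 0.668 ] flag y 0.0934 mean [0.6317 0.0644 0.1776]
green 292 y [-0.0752 -0.0172] x [0.6038 0.6698] flag y -0.0453 mean [ 0.6262 -0.0687  0.1775]
blue 232 y [-0.1384 -0.0817] x [0.5938 0.6399] flag y -0.1095 mean [ 0.6099 -0.1309  0.2027]
yellow 10 y [-0.1124 -0.1041] x [0.6009 0.6179] flag y -0.1043 mean [ 0.6027 -0.1283  0.2411]
hook y -0.10893589682078764 x 0.5262677184427766 0.5918510168234523 nearest tip [ 0.52574013 -0.12823974  0.16373297]
ex [ 0.99932008 -0.03686971] ey [0.03686971 0.99932008]
```

```bash
python3 -m creep '[[-1,0.1,0,0,0,0.01,0],[-2,0.2,0,0,0,0.01,0],[-2.5,0.3,0,0,0,0.01,0],[-2.5,0.3,0,0,0,0.01,0],[-2.5,0.3,0,0,0,0.01,0],[-2.5,0.3,0,0,0,0.01,0],[-2.5,0.3,0,0,0,0.01,0],[-2.5,0.3,0,0,0,0,0],[-2.5,0.3,0,0,0,0,0],[-2.5,0.2,0,0,0,0,0],[-2.5,0.2,0,0,0,0,0],[-2,0,0,0,0,0,0],[-1,0,0,0,0,0,0],[-0.5,0,0,0,0,0,0],[0,0,0,0,0,0,0],[0,0,0,0,0,0,0]]'
python3 - <<'E'
from h import *
step([.485,-.1275,.256],87.9)
E
```

```text
time_s: 11.8
tool_pos: [0.45, -0.151, 0.3842]
tool_rot: [-178.9, 0.4, 86.4]
force: [-0.4, 0.3, -2.6]
grip_width: 0.0138
from [ 0.45   -0.151   0.3842] [-178.91    0.43   86.43] shift cm [ 2.66  3.59 12.73] turn [-0.0192  0.0073 -0.0257]
```

```bash
python3 -m creep '[[0.8,1,0,-0.008,0.003,-0.012,0],[0.8,1,0,0,0,0,0],[0.4,0.8,0,0,0,0,0],[0,0,0,0,0,0,0],[0,0,1.5,0,0,0,0],[0,0,2,0,0,0,0],[0,0,2,0,0,0,0],[0,0,1.5,0,0,0,0],[0,0,1,0,0,0,0],[0,0,0,0,0,0,0]]'
python3 - <<'E'
from h import *
step([.485,-.1275,.256],87.9)
E
```

```text
time_s: 12.8
tool_pos: [0.4839, -0.1242, 0.3002]
tool_rot: [-179.3, 0.4, 87.9]
force: [-0.3, -0.3, -2.8]
grip_width: 0.0134
from [ 0.4839 -0.1242  0.3002] [-179.3     0.38   87.87] shift cm [-0.29  0.18  4.42] turn [-0.0123  0.0067 -0.0005]
```

```bash
python3 -m creep '[[-0.2,0,1,-0.006,0.003,0,0],[0,0,1.5,0,0,0,0],[0,0,1.2,0,0,0,0],[0,0,0.3,0,0,0,0],[0,0,0,0,0,0,0],[0,0,0,0,0,0,0]]'
python3 - <<'E'
from h import *
step([.5418,-.1295,.256],87.9)
c=shot('side');s=c['frame'][125:225,230:350];cv2.imwrite('pics/s5.png',cv2.resize(s,(600,500),interpolation=2))
P=cloud(c);q=P.reshape(-1,3)
def pr(X):
    Y=c['R']@np.array(X)+c['t'];return np.round([c['fx']*Y[0]/Y[2]+c['cx'],c['fy']*Y[1]/Y[2]+c['cy']],1)
print('valley px crop',(pr([.5418,-.1295,.15])-[230,125])*5)
b=q[(abs(q[:,0]-.485)<.05)&(abs(q[:,1]+.13)<.05)]
for a,e in ((.03,.05),(.05,.07),(.07,.09),(.09,.11),(.11,.125),(.125,.15),(.15,.165)):
    k=b[(b[:,2]>a)&(b[:,2]<e)];print(a,len(k),k.min(0).round(3) if len(k) else '',k.max(0).round(3) if len(k) else '')
E
```

```text
time_s: 13.4
tool_pos: [0.4852, -0.1272, 0.2603]
tool_rot: [-179.9, 0.2, 87.9]
force: [0.1, 0.0, -1.8]
grip_width: 0.0137
from [ 0.4852 -0.1272  0.2603] [-179.93    0.22   87.88] shift cm [-0.02  5.67  0.42] turn [-0.0012  0.0038 -0.0004]
valley px crop [274.  330.5]
0.03 0  
0.05 21 [ 0.454 -0.159  0.057] [ 0.503 -0.106  0.069]
0.07 76 [ 0.454 -0.162  0.07 ] [ 0.512 -0.105  0.089]
0.09 122 [ 0.451 -0.163  0.09 ] [ 0.516 -0.096  0.11 ]
0.11 160 [ 0.451 -0.165  0.11 ] [ 0.52  -0.095  0.125]
0.125 33 [ 0.454 -0.167  0.125] [ 0.535 -0.092  0.148]
0.15 23 [ 0.482 -0.165  0.151] [ 0.53  -0.095  0.165]
```

View pics/s5.png

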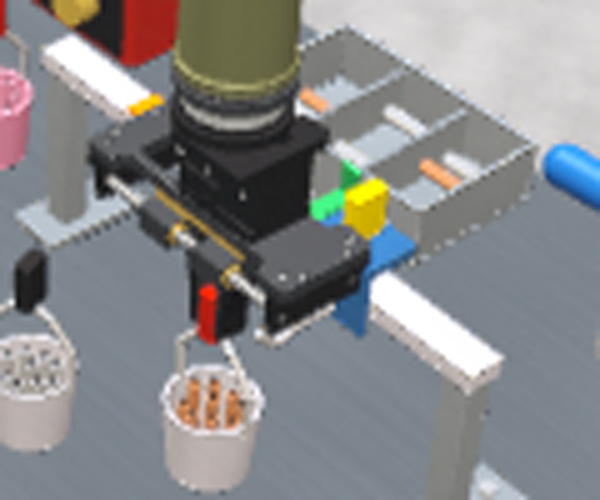

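The pot hangs upright in front of the hook tip (crop 270,340), and the window heights fit. Advance over the tip.

```bash
python3 -m creep '[[0,0.5,0.1,0,0,0,0],[0,0.8,0.1,0,0,0,0],[0,0.8,0,0,0,0,0],[0,0.8,0,0,0,0,0],[0,0.8,0,0,0,0,0],[0,0.8,0,0,0,0,0],[0,0.5,0,0,0,0,0],[0,0.2,0,0,0,0,0],[0,0,0,0,0,0,0],[0,0,0,0,0,0,0]]'
python3 - <<'E'
from h import *
step([.5418,-.1295,.231],87.9)
E
```

```text
time_s: 14.45
tool_pos: [0.5439, -0.1289, 0.2591]
tool_rot: [179.9, 0.3, 88.0]
force: [-1.4, -0.3, -2.8]
grip_width: 0.0139
from [ 0.5439 -0.1289  0.2591] [179.93   0.3   87.98] shift cm [-0.05 -0.21  2.81] turn [0.0012 0.0053 0.0014]
```

```bash
python3 -m creep '[[0,-0.2,0.5,0,0,0,0],[0,0,0.8,0,0,0,0],[0,0,0.5,0,0,0,0],[0,0,0.3,0,0,0,0],[0,0,0,0,0,0,0]]'
python3 -m creep '[[0,0,0.2,0,0,0,0],[0,0,0.2,0,0,0,0],[0,0,0,0,0,0,0]]'
```

```text
time_s: 14.95
tool_pos: [0.5421, -0.129, 0.2371]
tool_rot: [179.7, 0.2, 88.0]
force: [1.7, -0.3, -1.8]
grip_width: 0.0138
time_s: 15.25
tool_pos: [0.5438, -0.1291, 0.2343]
tool_rot: [179.5, 0.2, 88.0]
force: [1.0, 0.2, -3.2]
grip_width: 0.014
```

```bash
python3 -m creep '[[0,-0.1,0.2,0.004,0,0,0],[0,0,0.2,0,0,0,0],[0,0,0.1,0,0,0,0],[0,0,0,0,0,0,0]]'
python3 -m creep '[[0,0,0.2,0,0,0,0],[0,0,0.1,0,0,0,0],[0,0,0,0,0,0,0]]'
python3 -c "
from h import *
c=shot('side');s=c['frame'][125:225,230:350];cv2.imwrite('pics/s6.png',cv2.resize(s,(600,500),interpolation=2))"
```

```text
time_s: 15.65
tool_pos: [0.5449, -0.1293, 0.2325]
tool_rot: [179.4, 0.2, 88.0]
force: [2.0, 0.5, -0.1]
grip_width: 0.0137
time_s: 15.95
tool_pos: [0.545, -0.1295, 0.2326]
tool_rot: [179.4, 0.1, 88.0]
force: [2.8, -0.2, -0.7]
grip_width: 0.0138
```

View pics/s6.png

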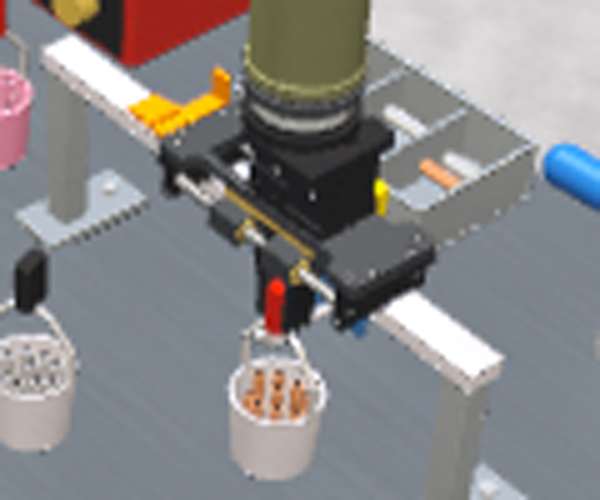

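The bail is on the hook, and the vertical load has dropped from −2.7 N to about −0.5 N. Release.

```bash
python3 -m creep '[[0,0,0,0,0,0,0.3],[0,0,0,0,0,0,0.5],[0,0,0,0,0,0,0.5],[0,0,0,0,0,0,0.5],[0,0,0,0,0,0,0.5],[0,0,0,0,0,0,0.5],[0,0,0,0,0,0,0.5],[0,0,0,0,0,0,0.5],[0,0,0,0,0,0,0.5]]'
python3 -m creep '[[0,0,-0.5,0,0,0,0.5],[0,0,-1,0,0,0,0.5],[0,0,-1.5,0,0,0,0.5],[0,0,-2,0,0,0,0.5],[0,0,-2,0,0,0,0.5],[0,0,-1.5,0,0,0,0.5],[0,0,0,0,0,0,0.5],[0,0,0,0,0,0,0.5],[0,0,0,0,0,0,0.5]]'
python3 - <<'E'
from h import *
c=shot('side');s=c['frame'][125:225,230:350];cv2.imwrite('pics/s7.png',cv2.resize(s,(600,500),interpolation=2))
np.save('pics/s7.npy',cloud(c))
c=shot('wrist');P=cloud(c);h=cv2.cvtColor(c['frame'],cv2.COLOR_BGR2HSV);cv2.imwrite('pics/w7.png',c['frame'])
for n,P,h in (('wrist',P,h),('side',np.load('pics/s7.npy'),cv2.cvtColor(shot('side')['frame'],cv2.COLOR_BGR2HSV))):
    for k,lo,hi,z in (('yellow',(24,150,120),(34,255,255),(.207,.25)),('red',(0,150,60),(8,255,255),(.14,.2)),('blue',(105,120,60),(125,255,255),(.197,.21))):
        M=(cv2.inRange(h,lo,hi)>0)&(P[...,2]>z[0])&(P[...,2]<z[1])&(abs(P[...,0]-.58)<.08)&(abs(P[...,1]+.13)<.08)
        if M.any(): print(n,k,M.sum(),P[M].mean(0).round(4),P[M].min(0).round(4),P[M].max(0).round(4))
step([.614,-.131,.36],87.9)
E
```

```text
time_s: 16.9
tool_pos: [0.5418, -0.1295, 0.2292]
tool_rot: [179.9, 0.1, 88.0]
force: [-0.4, 0.1, -0.3]
grip_width: 0.0438
time_s: 17.8
tool_pos: [0.5423, -0.1302, 0.3245]
tool_rot: [179.5, 0.1, 87.9]
force: [0.6, 0.3, -0.3]
grip_width: 0.0433
wrist yellow 290 [ 0.5981 -0.1305  0.2327] [ 0.5966 -0.1381  0.2143] [ 0.6008 -0.1254  0.2435]
wrist red 541 [ 0.5424 -0.1291  0.1918] [ 0.5328 -0.1357  0.1588] [ 0.5577 -0.1223  0.1984]
wrist blue 1116 [ 0.6173 -0.1327  0.2028] [ 0.6042 -0.1629  0.1993] [ 0.6319 -0.1034  0.2046]
side yellow 33 [ 0.6082 -0.1391  0.2165] [ 0.5956 -0.1434  0.2071] [ 0.624  -0.1318  0.2263]
side red 75 [ 0.5421 -0.1341  0.1791] [ 0.5317 -0.1405  0.1562] [ 0.5591 -0.1231  0.1986]
side blue 60 [ 0.6104 -0.1475  0.2008] [ 0.5871 -0.1664  0.1975] [ 0.6364 -0.1062  0.2049]
from [ 0.542  -0.1301  0.3239] [1.7961e+02 1.0000e-01 8.7910e+01] shift cm [ 0.16  7.22 -3.57] turn [0.0067 0.0017 0.0002]
```

View pics/s7.png

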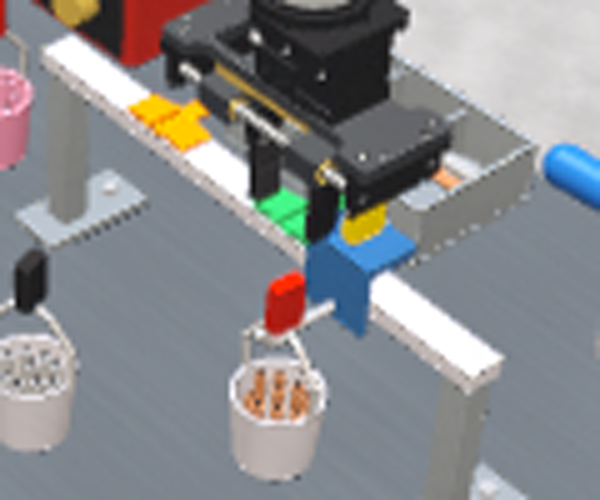

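The pot hangs freely on the hook and is let go. Now over to the knob.

```bash
python3 -m creep '[[0,0,-0.7,0.003,0,0,0.6],[0,1,-0.5,0,0,0,0.6],[0,1.5,0,0,0,0,0.6],[0,1.5,0,0,0,0,0.6],[0,1.5,0,0,0,0,0.6],[0,1,0,0,0,0,0.6],[0,0.5,0,0,0,0,0.6],[0,0,0,0,0,0,0.6],[0,0,0,0,0,0,0.6]]'
python3 - <<'E'
from h import *
step([.6135,-.132,.281],87.9)
E
```

```text
time_s: 18.85
tool_pos: [0.6177, -0.1316, 0.336]
tool_rot: [179.9, 0.2, 88.1]
force: [0.2, 0.1, 0.3]
grip_width: 0.0518
from [ 0.6177 -0.1316  0.336 ] [1.7993e+02 1.5000e-01 8.8070e+01] shift cm [-0.04 -0.42  5.5 ] turn [0.0013 0.0027 0.0031]
```

```bash
python3 -m creep '[[0,-0.2,1,0,0,0,0.6],[0,0,1.5,0,0,0,0.6],[0,0,1.3,0,0,0,0.6],[0,0,0.6,0,0,0,0.6],[0,0,0.2,0,0,0,0.6],[0,0,0,0,0,0,0.6],[0,0,0,0,0,0,0.6]]'
python3 - <<'E'
from h import *
step([.6135,-.132,.281],87.9)
E
```

```text
time_s: 19.55
tool_pos: [0.6132, -0.1315, 0.2852]
tool_rot: [-180.0, 0.0, 88.0]
force: [-0.3, -0.3, -0.4]
grip_width: 0.0521
from [ 0.6132 -0.1315  0.2852] [-1.7995e+02  3.0000e-02  8.8030e+01] shift cm [-0.04  0.03  0.42] turn [-0.0008  0.0005  0.0023]
```

```bash
python3 -m creep '[[0,0,0.3,0,0,0,0.3],[0,0,0,0,0,0,0],[0,0,0,0,0,0,0],[0,0,0,0,0,0,0],[0,0,0,0,0,0,0],[0,0,0,0,0,0,0],[0,0,0,0,0,0,0],[0,0,0,0,0,0,0],[0,0,0,0,0,0,0],[0,0,0,0,0,0,0],[0,0,0,0,0,0,0],[0,0,0,0,0,0,0]]' 40
python3 - <<'E'
from h import *
c=shot('wrist');cv2.imwrite('pics/w8.png',c['frame'])
print(env.get_obs()['tool_pos'])
E
```

```text
time_s: 20.75
tool_pos: [0.614, -0.132, 0.2835]
tool_rot: [179.9, 0.0, 88.0]
force: [-0.3, 0.1, -0.8]
grip_width: 0.0133
[ 0.61404066 -0.13193008  0.28351091]
```

```bash
cat > st.py <<'E'
from h import *
o=env.get_obs();p=o['tool_pos'];f=o['force']
print('s',round(p[0]*.03687+p[1]*.99932,4),'r',round(p[0]*.99932-p[1]*.03687,4),'z',p[2].round(4),'push',(f@[.03687,.99932,0]).round(1),'rot',o['tool_rot'].round(1),'t',round(o['time_s'],2),'w',round(o['grip_width'],4))
E
python3 st.py
python3 -m creep '[[0.4,0,0,0,0,0,0],[0.5,0,0,0,0,0,0],[0.5,0,0,0,0,0,0],[0.5,0,0,0,0,0,0],[0.5,0,0,0,0,0,0],[0.3,0,0,0,0,0,0],[0.3,0,0,0,0,0,0],[0.3,0,0,0,0,0,0]]'; python3 st.py
```

```text
s -0.1092 r 0.6185 z 0.2835 push -0.1 rot [179.9   0.   88. ] t 20.8 w 0.0134
time_s: 21.6
tool_pos: [0.6153, -0.0972, 0.2835]
tool_rot: [179.8, 0.2, 88.0]
force: [0.1, -2.3, -0.9]
grip_width: 0.0137
s -0.0745 r 0.6184 z 0.2835 push -2.3 rot [179.8   0.2  88. ] t 21.6 w 0.0137
```

```bash
python3 -m creep '[[0.4,0,0,0,0,0,0],[0.4,0,0,0,0,0,0],[0.4,0,0,0,0,0,0],[0.4,0,0,0,0,0,0]]'; python3 st.py; python3 -m creep '[[0.4,0,0,0,0,0,0],[0.4,0,0,0,0,0,0],[0.4,0,0,0,0,0,0],[0.4,0,0,0,0,0,0]]'; python3 st.py
```

```text
time_s: 22.0
tool_pos: [0.6155, -0.0868, 0.2835]
tool_rot: [179.7, 0.7, 87.6]
force: [1.4, -5.8, -0.9]
grip_width: 0.0135
s -0.0641 r 0.6183 z 0.2835 push -5.7 rot [179.7   0.7  87.6] t 22.0 w 0.0135
time_s: 22.4
tool_pos: [0.6158, -0.0768, 0.2835]
tool_rot: [179.6, 1.1, 87.3]
force: [1.0, -3.8, -1.1]
grip_width: 0.0137
s -0.054 r 0.6182 z 0.2835 push -3.8 rot [179.6   1.1  87.3] t 22.4 w 0.0137
```

```bash
python3 -m creep '[[0.5,0,0,0,0,0,0],[0.5,0,0,0,0,0,0],[0.5,0,0,0,0,0,0]]'; python3 st.py; python3 -c "
from h import *
step([.62,-.07,.2835],87.9)"
```

```text
time_s: 22.7
tool_pos: [0.6162, -0.0657, 0.2835]
tool_rot: [179.6, 1.5, 87.2]
force: [2.0, -14.9, -3.3]
grip_width: 0.0133
s -0.043 r 0.6182 z 0.2835 push -14.8 rot [179.6   1.5  87.2] t 22.7 w 0.0133
from [ 0.6162 -0.0657  0.2835] [179.57   1.51  87.16] shift cm [-0.41  0.4   0.01] turn [ 0.0073  0.0264 -0.0128]
```

```bash
python3 -m creep '[[0.6,0,0,0.004,0.012,-0.006,0],[0.6,0,0,0,0.01,-0.003,0],[0.5,0,0,0,0,0,0]]'; python3 st.py; python3 -m creep '[[0.6,0,0,0,0,0,0],[0.5,0,0,0,0,0,0],[0.4,0,0,0,0,0,0]]'; python3 st.py
```

```text
time_s: 23.0
tool_pos: [0.6163, -0.0643, 0.2835]
tool_rot: [179.6, 1.6, 87.0]
force: [0.9, -9.5, -1.7]
grip_width: 0.0139
s -0.0415 r 0.6183 z 0.2835 push -9.5 rot [179.6   1.6  87. ] t 23.0 w 0.0139
time_s: 23.3
tool_pos: [0.6164, -0.0592, 0.2834]
tool_rot: [179.5, 2.3, 86.5]
force: [0.6, -4.3, 0.9]
grip_width: 0.0141
s -0.0364 r 0.6182 z 0.2834 push -4.3 rot [179.5   2.3  86.5] t 23.3 w 0.0141
```

```bash
python3 -m creep '[[0.4,0,0,0.003,0.015,-0.008,0],[0.4,0,0,0,0.01,-0.005,0],[0.4,0,0,0,0,0,0],[0.4,0,0,0,0,0,0]]'; python3 st.py; python3 -m creep '[[0.5,0,0,0,0,0,0],[0.5,0,0,0,0,0,0],[0.5,0,0,0,0,0,0],[0.5,0,0,0,0,0,0]]'; python3 st.py; python3 -c "
from h import *
step([.62,-.07,.2835],87.9)"
```

```text
time_s: 23.7
tool_pos: [0.6172, -0.0414, 0.2835]
tool_rot: [179.7, 0.8, 87.3]
force: [-0.6, -1.0, 1.0]
grip_width: 0.0137
s -0.0186 r 0.6184 z 0.2835 push -1.0 rot [179.7   0.8  87.3] t 23.7 w 0.0137
time_s: 24.1
tool_pos: [0.6181, -0.0185, 0.2834]
tool_rot: [179.7, 0.7, 87.4]
force: [-1.1, -1.6, 1.4]
grip_width: 0.0137
s 0.0043 r 0.6184 z 0.2834 push -1.6 rot [179.7   0.7  87.4] t 24.1 w 0.0137
from [ 0.6181 -0.0185  0.2834] [179.73   0.75  87.36] shift cm [-5.13  0.43  0.06] turn [ 0.0047  0.0131 -0.0094]
```

```bash
python3 -m creep '[[0.5,0,0,0.002,0.007,-0.005,0],[0.5,0,0,0,0,0,0],[0.5,0,0,0,0,0,0],[0.5,0,0,0,0,0,0],[0.5,0,0,0,0,0,0],[0.5,0,0,0,0,0,0],[0.4,0,0,0,0,0,0],[0.2,0,0,0,0,0,0],[0,0,0,0,0,0,0]]'; python3 st.py; python3 - <<'E'
from h import *
step([.62,-.07,.2835],87.9)
ey=np.array([.03687,.99932]);ex=np.array([.99932,-.03687])
for n in ('top','side','wrist'):
    c=shot(n);P=cloud(c);h=cv2.cvtColor(c['frame'],cv2.COLOR_BGR2HSV);cv2.imwrite(f'pics/{n}9.png',c['frame'])
    for k,lo,hi,z in (('orange',(6,150,90),(24,255,255),(.164,.205)),('green',(40,100,80),(80,255,255),(.164,.205)),('blue',(105,120,60),(125,255,255),(.12,.21))):
        M=(cv2.inRange(h,lo,hi)>0)&(P[...,2]>z[0])&(P[...,2]<z[1])&(abs(P[...,0]-.63)<.06)&(abs(P[...,1])<.2)
        if M.sum()>5:
            q=P[M];s=q[:,:2]@ey;r=q[:,:2]@ex;f=r>.66
            print(n,k,M.sum(),'s',np.percentile(s,[1,99]).round(4),'flag',s[f].mean().round(4) if f.any() else '',f.sum(),'r',r.min().round(3),r.max().round(3))
E
```

```text
time_s: 25.0
tool_pos: [0.6197, 0.0216, 0.2834]
tool_rot: [179.9, 0.4, 87.7]
force: [-0.6, -0.9, 2.1]
grip_width: 0.0138
s 0.0444 r 0.6185 z 0.2834 push -0.9 rot [179.9   0.4  87.7] t 25.0 w 0.0138
from [0.6197 0.0216 0.2834] [179.86   0.36  87.71] shift cm [-9.15  0.39  0.05] turn [ 0.0024  0.0063 -0.0033]
top green 138 s [-0.0752 -0.0172] flag  0 r 0.602 0.633
top blue 21 s [0.0164 0.0248] flag  0 r 0.594 0.603
side orange 41 s [0.0815 0.1236] flag  0 r 0.602 0.634
side green 155 s [-0.0775 -0.016 ] flag -0.0473 30 r 0.601 0.673
side blue 219 s [0.0101 0.0723] flag  0 r 0.591 0.643
wrist orange 1810 s [0.0786 0.1261] flag  0 r 0.602 0.629
wrist green 2626 s [-0.0771 -0.0139] flag  0 r 0.602 0.634
wrist blue 3570 s [0.0158 0.0729] flag  0 r 0.594 0.626
```

```bash
python3 -m creep '[[0.4,0,0,0,0.003,-0.002,0],[0.4,0,0,0,0,0,0],[0.4,0,0,0,0,0,0],[0.3,0,0,0,0,0,0],[0.3,0,0,0,0,0,0],[0.3,0,0,0,0,0,0]]'; python3 st.py;python3 -m creep '[[0.3,0,0,0,0,0,0],[0.3,0,0,0,0,0,0],[0.3,0,0,0,0,0,0]]'; python3 st.py
```

```text
time_s: 25.75
tool_pos: [0.6205, 0.0419, 0.2834]
tool_rot: [179.9, 0.3, 87.7]
force: [-1.1, -1.0, 2.3]
grip_width: 0.0136
s 0.0647 r 0.6185 z 0.2834 push -1.0 rot [179.9   0.3  87.7] t 25.75 w 0.0136
time_s: 26.05
tool_pos: [0.6207, 0.0483, 0.2834]
tool_rot: [179.9, 0.5, 87.5]
force: [-1.3, -4.6, 2.7]
grip_width: 0.0137
s 0.0711 r 0.6185 z 0.2834 push -4.6 rot [179.9   0.5  87.5] t 26.05 w 0.0137
```

```bash
for i in 1 2; do :; done; python3 -m creep '[[0.3,0,0,0,0,0,0],[0.3,0,0,0,0,0,0],[0.3,0,0,0,0,0,0]]'; python3 st.py; python3 -m creep '[[0.3,0,0,0,0.004,-0.003,0],[0.3,0,0,0,0,0,0]]'; python3 st.py; python3 -m creep '[[0.3,0,0,0,0,0,0]]'; python3 st.py
```

```text
time_s: 26.35
tool_pos: [0.6209, 0.0536, 0.2834]
tool_rot: [179.9, 0.8, 87.3]
force: [-1.8, -5.3, 2.9]
grip_width: 0.0139
s 0.0765 r 0.6185 z 0.2834 push -5.3 rot [179.9   0.8  87.3] t 26.35 w 0.0139
time_s: 26.55
tool_pos: [0.6211, 0.057, 0.2835]
tool_rot: [179.9, 0.7, 87.3]
force: [-1.3, -5.4, 2.8]
grip_width: 0.0138
s 0.0798 r 0.6186 z 0.2835 push -5.4 rot [179.9   0.7  87.3] t 26.55 w 0.0138
time_s: 26.65
tool_pos: [0.6211, 0.0587, 0.2834]
tool_rot: [179.9, 0.8, 87.3]
force: [-2.0, -5.3, 1.9]
grip_width: 0.0137
s 0.0815 r 0.6186 z 0.2834 push -5.4 rot [179.9   0.8  87.3] t 26.65 w 0.0137
```

```bash
python3 -m creep '[[0.3,0,0,0,0,0,0],[0.3,0,0,0,0,0,0]]'; python3 st.py; python3 -m creep '[[0.2,0,0,0,0,0,0]]'; python3 st.py; python3 -m creep '[[0.2,0,0,0,0,0,0]]'; python3 st.py
```

```text
time_s: 26.85
tool_pos: [0.6213, 0.0619, 0.2834]
tool_rot: [179.9, 1.0, 87.1]
force: [-1.7, -4.8, 2.0]
grip_width: 0.0141
s 0.0848 r 0.6186 z 0.2834 push -4.9 rot [179.9   1.   87.1] t 26.85 w 0.0141
time_s: 26.95
tool_pos: [0.6214, 0.0635, 0.2834]
tool_rot: [179.9, 1.0, 87.1]
force: [-1.2, -2.1, 2.2]
grip_width: 0.0137
s 0.0864 r 0.6186 z 0.2834 push -2.2 rot [179.9   1.   87.1] t 26.95 w 0.0137
time_s: 27.05
tool_pos: [0.6215, 0.0665, 0.2834]
tool_rot: [179.9, 0.9, 87.1]
force: [-0.9, 1.7, 1.6]
grip_width: 0.0137
s 0.0894 r 0.6186 z 0.2834 push 1.7 rot [179.9   0.9  87.1] t 27.05 w 0.0137
```

The force has changed sign, so the ball is being pulled into the notch. I let it drift in.

```bash
python3 -m creep '[[0.1,0,0,0,0,0,0],[0,0,0,0,0,0,0]]'; python3 st.py; python3 -m creep '[[0,0,0,0,0,0,0],[0,0,0,0,0,0,0],[0,0,0,0,0,0,0]]'; python3 st.py
```

```text
time_s: 27.25
tool_pos: [0.6216, 0.0725, 0.2834]
tool_rot: [179.9, 0.5, 87.4]
force: [-1.2, -4.2, 2.3]
grip_width: 0.0137
s 0.0954 r 0.6185 z 0.2834 push -4.2 rot [179.9   0.5  87.4] t 27.25 w 0.0137
time_s: 27.55
tool_pos: [0.6216, 0.0725, 0.2834]
tool_rot: [179.9, 0.6, 87.4]
force: [-1.3, -0.6, 3.0]
grip_width: 0.014
s 0.0954 r 0.6186 z 0.2834 push -0.6 rot [179.9   0.6  87.4] t 27.55 w 0.014
```

```bash
python3 -m creep '[[-0.1,0,0,0,0.003,-0.003,0]]'; python3 st.py; python3 -m creep '[[-0.15,0,0,0,0,0,0]]'; python3 st.py;  python3 -m creep '[[-0.15,0,0,0,0,0,0]]'; python3 st.py; python3 -m creep '[[0,0,0,0,0,0,0],[0,0,0,0,0,0,0],[0,0,0,0,0,0,0]]'; python3 st.py; python3 - <<'E'
from h import *
ey=np.array([.03687,.99932]);ex=np.array([.99932,-.03687])
for n in ('top','side','wrist'):
    c=shot(n);P=cloud(c);h=cv2.cvtColor(c['frame'],cv2.COLOR_BGR2HSV);cv2.imwrite(f'pics/{n}10.png',c['frame'])
    if n=='side': cv2.imwrite('pics/fin.png',cv2.resize(c['frame'][105:225,210:350],(700,600),interpolation=2))
    for k,lo,hi,z in (('orange',(6,150,90),(24,255,255),(.164,.205)),('green',(40,100,80),(80,255,255),(.164,.205)),('blue',(105,120,60),(125,255,255),(.12,.21)),('redgrip',(0,150,60),(8,255,255),(.13,.22))):
        M=(cv2.inRange(h,lo,hi)>0)&(P[...,2]>z[0])&(P[...,2]<z[1])&(abs(P[...,0]-.60)<.09)&(abs(P[...,1])<.15)
        if M.sum()>5:
            q=P[M];s=q[:,:2]@ey;r=q[:,:2]@ex;f=r>.66
            print(n,k,M.sum(),'s',np.percentile(s,[1,99]).round(4),'flag',s[f].mean().round(4) if f.any() else '',f.sum(),'r',r.min().round(3),r.max().round(3),'zmax',q[:,2].max().round(3))
E
```

```text
time_s: 27.65
tool_pos: [0.6216, 0.072, 0.2834]
tool_rot: [179.9, 0.4, 87.6]
force: [-0.4, 1.6, 0.9]
grip_width: 0.0136
s 0.0948 r 0.6186 z 0.2834 push 1.6 rot [179.9   0.4  87.6] t 27.65 w 0.0136
time_s: 27.75
tool_pos: [0.6216, 0.0713, 0.2835]
tool_rot: [179.9, 0.3, 87.6]
force: [-1.0, 3.4, 2.1]
grip_width: 0.0136
s 0.0942 r 0.6186 z 0.2835 push 3.3 rot [179.9   0.3  87.6] t 27.75 w 0.0136
time_s: 27.85
tool_pos: [0.6216, 0.071, 0.2834]
tool_rot: [179.9, 0.2, 87.7]
force: [-1.1, 3.4, 1.8]
grip_width: 0.0136
s 0.0939 r 0.6186 z 0.2834 push 3.4 rot [179.9   0.2  87.7] t 27.85 w 0.0136
time_s: 28.15
tool_pos: [0.6216, 0.0712, 0.2834]
tool_rot: [179.9, 0.2, 87.7]
force: [-1.1, 2.0, 1.1]
grip_width: 0.0136
s 0.094 r 0.6186 z 0.2834 push 1.9 rot [179.9   0.2  87.7] t 28.15 w 0.0136
top green 293 s [-0.0751 -0.0172] flag -0.0451 32 r 0.602 0.672 zmax 0.199
top blue 50 s [0.0662 0.0841] flag  0 r 0.594 0.603 zmax 0.207
side orange 43 s [0.0592 0.097 ] flag 0.0901 17 r 0.603 0.672 zmax 0.193
side green 158 s [-0.0785 -0.0162] flag -0.0477 30 r 0.601 0.671 zmax 0.198
side blue 207 s [0.0604 0.1215] flag  0 r 0.59 0.643 zmax 0.205
side redgrip 69 s [0.0825 0.0975] flag  0 r 0.534 0.565 zmax 0.197
wrist orange 268 s [0.0868 0.1018] flag 0.0944 265 r 0.542 0.672 zmax 0.198
wrist green 3659 s [-0.0769 -0.0138] flag -0.0442 361 r 0.602 0.671 zmax 0.198
wrist blue 3578 s [0.0655 0.1228] flag  0 r 0.594 0.626 zmax 0.205
wrist redgrip 816 s [0.0886 0.1022] flag 0.0868 4 r 0.538 0.668 zmax 0.199
```

View pics/fin.png

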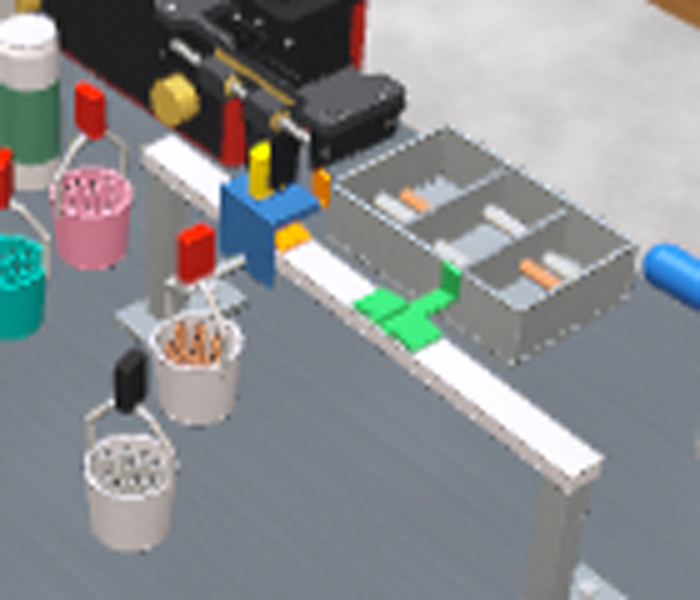

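The trolley centre is at s≈0.0942 and the orange flag at 0.0944 (wrist camera). Both flanks were felt, and the pot hangs upright at picture (195,370). One last hold, then hand in.

```bash
python3 -m creep '[[0,0,0,0,0,0,0],[0,0,0,0,0,0,0],[0,0,0,0,0,0,0],[0,0,0,0,0,0,0]]'; python3 st.py; python3 -c "
from cell import order; print(order.sign_off())"
```

```text
time_s: 28.7
tool_pos: [0.6216, 0.0712, 0.2834]
tool_rot: [179.9, 0.2, 87.7]
force: [-0.4, 0.9, 1.9]
grip_width: 0.0136
s 0.094 r 0.6186 z 0.2834 push 0.8 rot [179.9   0.2  87.7] t 28.7 w 0.0136
the job is handed in; nothing more can be done
None
```

I hung the red-gripped pot on the trolley's hook and let it go. Then I slid the trolley by its yellow knob through the green clip and into the orange notch. The job was handed in at about 28.7 s with the knob still gripped (40 N set); no verdict is reported.

**Last checks:**
- **Notch position:** by the wrist camera the trolley's middle was at 0.0942 m along the rail and the orange clip's flag at 0.0944 m. The hand was still, with 0.8 N of push left.
- **Felt seating:** the push rose to about 5 N on the ramp and turned into a pull as the ball dropped in. Pushing about 1 mm either way from there met 3 to 4 N back.
- **Pot:** the last side view showed it hanging upright and clear of the fingers, with its grip top at about 0.198 m (0.194 m expected). The spare pot, the only bystander standing clear in that view, looked untouched; I did not check the rest by measurement.

**Disagreements and mishaps:**
- The side camera alone put the orange notch 3 to 4 mm lower (0.0901–0.0904 m). It read the green clip about 3.5 mm low in the same way, so I trusted the wrist camera and the felt flanks.
- My first lift came before the slow fingers had closed. The pot was not moved, and the second grasp held.

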